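Space and wedge up the last tile of a hot-pan stand

TASK

The middle tile in the near row of this framed hot-pan stand lies loose between two tiles that are already fixed. Take the square-headed spacer out of the back row and stand it right down in the joint beside the loose tile, left or right, that is wide enough for it, and let it go; then take the round-headed wedge and push it down into the tight joint on the tile's other side, until the loose tile is squeezed firmly against the spacer, lying flat and square. Finish still gripping the wedge and pressing it down, so that the tile stays squeezed, and do not shift the pen, the tape measure or the mug.

Things in the scene. Friction and masses are not known exactly. Their poses are not given: they have to be found in the camera images.
- panel: hot-pan stand, fixed: plywood in a dark wood frame, 207 x 348 x 30 mm. Origin: centre of its underside; y along the rows, x away from the robot. Plywood top z = 12 mm, tile tops 32. Back row, fixed: 65 mm deep, centre x = 55, 12 mm joints at y = -55.5 and 55.5 (spacer, wedge). Near row, x = -37.5: full_tile and cut_tile at y = 106 and -106 or swapped. Tile edges are rounded 3 mm
- key_tile: the loose middle tile of the near row, 100 x 100 x 20 mm, about 0.4 kg, lying on the plywood with free play; origin at the centre of its underside
- full_tile: fixed near-row tile 100 mm long in y, 100 in x, 20 thick, left or right of the loose tile; the joint between them is the tight one, 5 to 7 mm wide at the start; origin at the centre of its underside
- cut_tile: fixed near-row tile cut to 84 mm in y (100 in x, 20 thick), on the loose tile's other side; the joint between them is the wide one, 13 to 15 mm at the start; origin at the centre of its underside
- spacer: loose grey plastic spacer with a square head, 48 mm high, 10 thick in its y throughout: blade 50 mm long in x up to z = 22 (lower edges chamfered 2 mm), above it a grip 40 long up to z = 48, pinched across the 10 mm. Origin: centre of its foot, which stands on the plywood of a back-row joint, grip above the tiles
- wedge: loose grey plastic wedge with a round head, 58 mm high, tip down in a back-row joint. Blade 50 mm long in x, its y thickness 2.5 mm at the tip (z = 0) growing evenly to 12 at z = 19; then a disc 36 mm across, 12 thick, centred at z = 40. Origin: middle of the tip. In a 10 mm joint its tip stays about 2 mm off the plywood. Friction on tile about 0.35; push down with 15 to 25 N
- tape_measure: yellow tape measure, 34 x 67 x 60 mm, standing on the worktop near the front left; origin under its centre; leave alone
- pen: pen, 145 mm long, 9 mm high, lying across the left-hand tiles near the frame; origin under its centre; leave alone
- mug: blue mug, 94 mm high, standing on the drainer left of the panel; origin under its centre; leave alone
There are look-alikes about, which are no part of the job. Leave any yellow look-alike of the spacer alone.

How it is judged (in metres and radians):
On the way:
1. the spacer stands down in the wide joint, between the loose tile and the cut tile, and is let go (horizontal distance between spacer and key_tile below 0.066 m and z of spacer in the frame of panel below 0.0155 m and angle between spacer's own z axis and vertical below 0.15 rad and (y of spacer in the frame of cut_tile between 0.045 and 0.053 m or y of spacer in the frame of cut_tile between -0.053 and -0.045 m) and contact force between the fingers and spacer below 0.1 N), for 0.2 s.
At the end, for the whole second after the job is handed in: Spacer upright on the plywood between loose and cut tile, let go; wedge between loose and full tile, tip under 5.5 mm above the plywood, still gripped; loose tile flat, square (0.03 rad), joint at the cut tile 10 mm +-2; tile presses spacer over 1.5 N, wedge presses tile over 2 N (horizontal distance between each of spacer, wedge and key_tile below 0.066 m and z of spacer in the frame of panel below 0.0155 m and angle between spacer's own z axis and vertical below 0.15 rad and (y of spacer in the frame of cut_tile between 0.045 and 0.0495 m or y of spacer in the frame of cut_tile between -0.0495 and -0.045 m) and (y of wedge in the frame of full_tile between 0.0515 and 0.0585 m or y of wedge in the frame of full_tile between -0.0585 and -0.0515 m) and z of wedge in the frame of panel below 0.0175 m and angle between wedge's own z axis and vertical below 0.2 rad and (y of key_tile in the frame of cut_tile between 0.1 and 0.104 m or y of key_tile in the frame of cut_tile between -0.104 and -0.1 m) and angle between the x axis of key_tile and the x axis of panel, either way round below 0.03 rad and angle between key_tile's own z axis and vertical below 0.025 rad and z of key_tile in the frame of panel below 0.0135 m and contact force between key_tile and spacer above 1.5 N and contact force between wedge and key_tile above 2 N and contact force between the fingers and wedge above 2 N and contact force between the fingers and spacer below 0.1 N); the arm keeps its last pose, push and grip.
It fails at once if the tape measure, the pen or the mug is shifted by more than 30 mm (distance of any of tape_measure, pen, mug from where it was at the start of the episode above 0.03 m).
It also fails if it takes over 45 s, if anything falls off the work surface, if the arm or the gripper's body presses on something with over 40 N, if the wrist force passes 120 N, or if a joint passes its speed limit or range.

ROBOT

A 7-joint arm with a two-finger parallel gripper is mounted at the origin on a cart in front of the work surface, level with it; the furniture and walls round the work are solid. World frame = base frame: x ahead of the robot, y to its left, z up, the work surface at z = 0. Lengths are in mm, angles in rad, forces in N, time in s.
With the tool pointing down it reaches from about 425 to 875 mm from the base axis. Payload 4.7 kg.
Tool frame: the origin (TCP) lies midway between the tips of the shut fingers; the grasp point (between the pads) lies bot.tcp_to_grasp behind it (bot.tcp_to_grasp is the distance from the TCP to the grasp point, in mm); z points along the fingers, y is the line along which they close (so a half turn about z gives the same grasp; the last joint's range is limited). The gripper opens to 85 mm and grips with 20 to 120 N. Pads are 22 mm wide; open, the fingers measure 114 mm over their backs; the gripper's body (76 mm by 85 mm) begins 54 mm behind the grasp point. The pads swing forward as they close: fully open they stand 13 mm farther back than shut.
Start: joints at [-1.279, 0.321, -0.07, 1.45, 0.023, 1.371, -0.057], TCP at [178.283, 625.092, 231.349] pointing down, gripper open.
Joint ranges: [-2.86, 2.86], [-0.3, 2.09], [-1.38, 1.24], [0.06, 2.45], [-1.56, 4.7], [0.09, 2.05], [-2.69, 2.69]. Speed limits (rad/s): [2.57, 2.57, 3.14, 3.14, 3.14, 3.14, 3.14].

INTERFACE

Orientations are given as a unit quaternion [w, x, y, z].
In Python, from bench import bot gives the robot as it stands.
- The arm moves only by the shell command python3 -m handwheel 'ROWS'. ROWS is JSON, a list of rows, each a list of 7 numbers: the shift along the tool's x, y, z in cm, then the turn, a rotation vector about the tool's x, y, z in rad, then the finger opening in cm, from 0 to 8.54. A call has exactly 5 rows; each row shifts and turns the commanded pose from where the row before left it, along the tool's axes as they then stand; what a row does not reach is not made up. A row lasts 1/10 s, in which the tool goes at most 50 mm and 8.59 degrees, less where a joint would pass 70% of its speed; a pose out of reach is approached as far as the arm can. A call is refused whole if a number of a shift passes 5 or a number of a turn 0.15, either way. A call with a gripper value outside its range is refused whole. The fingers move at their own pace and stop on an object; the grip force is fixed at half the most. Time passes only in rows, so rows that do not move let the fingers close, or fill a call up. It gives the time, the measured TCP pose, the force, the opening and the grip force at its end, in the units of the state.
- bot.get_obs(): the state, without advancing time (a new reading comes with each control period).
- bot.get_image(name): name is "side" or "top" or "wrist"; returns the picture (480x640x3 uint8, red, green, blue); there is no depth.
- bot.camera_params(name): a dict with "fx", "fy", "cx", "cy" (pixels), "R" (3x3) and "t" (3): a world point X has camera coordinates R X + t. Camera axes: x right, y down, z forward; pixel columns grow to the right and rows downward; lengths in mm; the calibration is good to about 2 mm. The wrist camera is an equidistant fisheye: a pixel r from the principal point sees the ray r / f radians off the axis. A picture is of the moment at which its call begins: read the wrist's pose just before it. camera_params takes no time and is no camera call; for the wrist camera it gives the pose at the moment of the call.
- bot.hand_in(): hands the job in; it is judged then, once.
The state is a dict: "time": time; "q": joint angles; "qd": joint speeds; "joint_torque": joint torques, N m; "tcp_pos": TCP position; "tcp_rot": TCP orientation; "force": force on the tool from outside, world axes, zero at the start; "ft_torque": the same for the moment, N m; "width": finger opening in mm; "grip_force": force on a finger pad.
Only numpy, scipy, OpenCV 4.12 (cv2) and the standard library are available. Lean on these libraries where they do the work, as an engineer would, in place of code of your own. Each camera call takes 0.05 s, during which the arm holds its last target. There are 200 camera calls.

## Working session

There is one attempt and no reset: what is moved stays moved. The work goes in short steps, Python scripts to look and compute and a shell command to move; the robot and the scene stay as the last step left them, time stands still between calls to the robot, and variables do not carry over. Pictures are saved under pics/ and viewed, at most 13 in all, crops included, and the job is handed in when it is done.

```bash
ls; mkdir -p pics
cat > h.py <<'E'
import numpy as np,cv2
from bench import bot
def ray(name,u,v,p=None):
    p=p or bot.camera_params(name);R=np.array(p['R']);t=np.array(p['t'])
    a=np.array([(u-p['cx'])/p['fx'],(v-p['cy'])/p['fy']])
    if name=='wrist':
        r=np.linalg.norm(a);d=np.r_[a/max(r,1e-9)*np.sin(r),np.cos(r)]
    else:d=np.r_[a,1]
    return -R.T@t,R.T@d
def onz(name,u,v,z,p=None):
    c,d=ray(name,u,v,p);return c+d*(z-c[2])/d[2]
def proj(name,X,p=None):
    p=p or bot.camera_params(name);c=np.array(p['R'])@X+np.array(p['t'])
    if name=='wrist':
        r=np.hypot(c[0],c[1]);a=c[:2]/r*np.arctan2(r,c[2])
    else:a=c[:2]/c[2]
    return a*[p['fx'],p['fy']]+[p['cx'],p['cy']]
E
python3 - <<'E'
from h import *
for n in ['top','side']:
    cv2.imwrite(f'pics/{n}0.png',bot.get_image(n)[:,:,::-1])
    p=bot.camera_params(n);print(n,-np.array(p['R']).T@p['t'],p['fx'],np.round(p['R'],2).tolist())
o=bot.get_obs();print(o,bot.tcp_to_grasp)
E
```

```text
pics
top [ 446.77400562  -62.49213148 1145.93740873] 517.4823972185685 [[0.02, -1.0, -0.0], [-0.99, -0.02, -0.1], [0.1, 0.0, -0.99]]
side [717.96475355 909.24314629 506.68301626] 564.9770484233017 [[-0.99, 0.16, -0.02], [0.08, 0.4, -0.91], [-0.14, -0.9, -0.41]]
{'time': 0.1, 'q': array([-1.27892582,  0.32177326, -0.07012074,  1.45155561,  0.02259976,
        1.37081631, -0.056904  ]), 'qd': array([-0.00223737, -0.00354388,  0.00130617, -0.002824  ,  0.00140106,
        0.00028641,  0.00019268]), 'joint_torque': array([-4.93205589e-04, -4.94881725e+01, -3.84326437e-01, -3.15206301e+01,
        1.30364552e-02,  7.56527792e-03,  1.08835710e-05]), 'tcp_pos': array([178.12844367, 624.60731692, 230.31601576]), 'tcp_rot': array([-8.11844663e-05,  1.38410389e-01,  9.90374568e-01, -8.78725412e-04]), 'force': array([ 0.23691362, -0.4398604 ,  0.39617143]), 'ft_torque': array([ 0.0333406 , -0.02980624, -0.03539814]), 'grip_force': 0.0, 'width': 85.61844693076777} 18.700000000000003
```

View pics/top0.png

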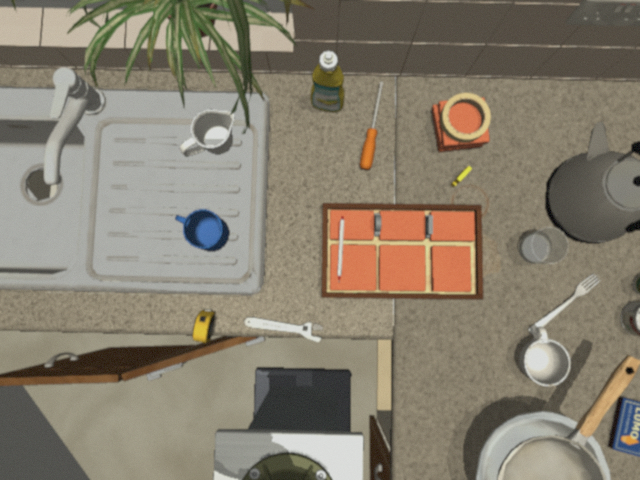

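View pics/side0.png

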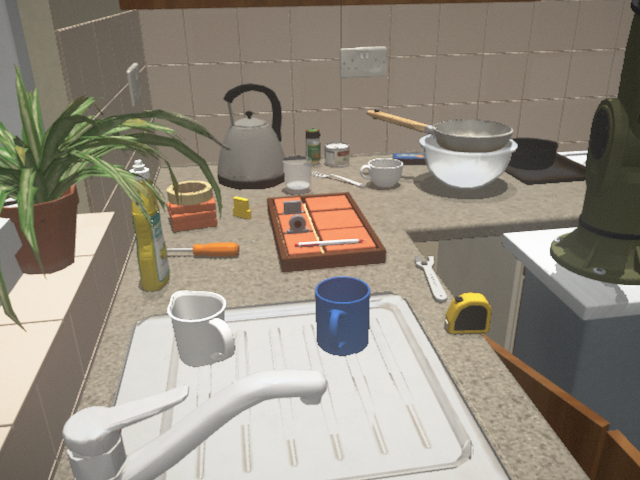

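The top view shows the panel at px (322–482, 204–298). The grey heads in the back row are at (378,222) (wedge, round in the side view at (297,222)) and at (429,226) (spacer, square in the side view at (291,207)). The yellow piece at (462,177) is the look-alike. I'll confirm this in a crop.

Run:
```python
from h import *
a=cv2.imread('pics/top0.png')[195:305,315:490];b=cv2.imread('pics/side0.png')[185:275,255:390]
a=cv2.resize(a,None,fx=4.5,fy=4.5,interpolation=cv2.INTER_CUBIC)
cv2.imwrite('pics/ta.png',a)
for n,q in [('top',[(322,206),(481,206),(482,298),(323,297)])]:
    for c in q: print(onz(n,*c,30).round(1))
```

```text
[639.3 -60.4  30. ]
[ 647.3 -407.3   30. ]
[ 447.7 -407.9   30. ]
[441.8 -67.1  30. ]
```

View pics/ta.png

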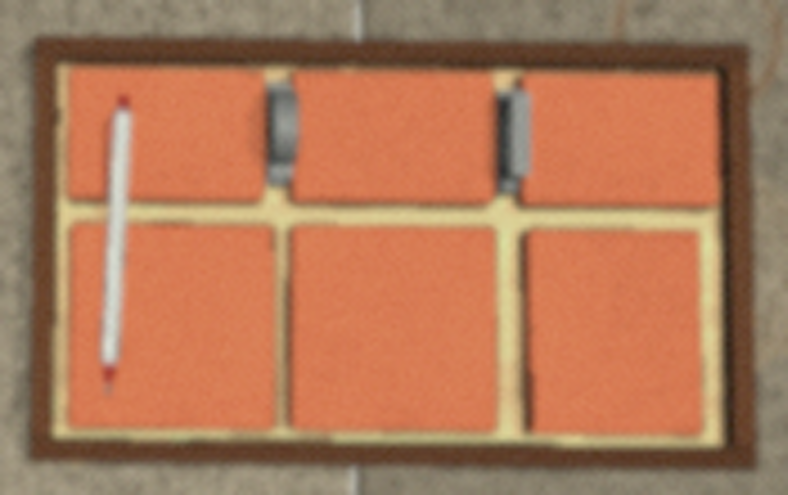

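The left joint at crop x≈283 is tight, with the full tile and pen on its left. The right joint at crop x≈510 is wide, next to the cut tile. The wedge (disc) is at crop (283,133) and the spacer (block) at (515,140). Both are grey and stand in the back row. Next I fit the panel pose and move the arm over.

```bash
cat >> h.py <<'E'
from scipy.spatial.transform import Rotation as Ro
def fit(px,model,z,name,p=None):
    W=np.array([onz(name,u,v,zz,p)[:2] for (u,v),zz in zip(px,z)]);M=np.array(model,float)
    a=M-M.mean(0);b=W-W.mean(0)
    th=np.arctan2((a[:,0]*b[:,1]-a[:,1]*b[:,0]).sum(),(a*b).sum())
    R=np.array([[np.cos(th),-np.sin(th)],[np.sin(th),np.cos(th)]])
    t=W.mean(0)-R@M.mean(0);print('panel',t.round(1),'yaw',th.round(4),'res',(W-(M@R.T+t)).round(1).tolist())
    return t,th
def pose():
    o=bot.get_obs();q=o['tcp_rot'];return o,Ro.from_quat([q[1],q[2],q[3],q[0]])
def rem(P,yaw):
    o,r=pose()
    T=Ro.from_matrix(np.array([[-np.cos(yaw),-np.sin(yaw),0],[-np.sin(yaw),np.cos(yaw),0],[0,0,-1]]).T.T)
    print('cm',((r.inv().apply(np.array(P)-o['tcp_pos']))/10).round(2),'turn',(r.inv()*T).as_rotvec().round(4),'pos',o['tcp_pos'].round(1),'F',o['force'].round(1),'w',round(o['width'],1))
E
python3 - <<'E'
from h import *
c=np.array([(35,40),(747,45),(755,467),(30,460)])/4.5+[315,195]
fit(c,[(103.5,174),(103.5,-174),(-103.5,-174),(-103.5,174)],[30]*4,'top')
rem((545,-237,230),0.02)
E
python3 -m handwheel '[[0,0,0,0,0,-0.15,8.5],[0,0,0,0,0,-0.15,8.5],[-3,-3.75,0,0,0,0,8.5],[-3,-3.75,0,0,0,0,8.5],[-3,-3.75,0,0,0,0,8.5]]'
```

```text
panel [ 545.2 -235.8] yaw 0.014 res [[-2.3, -1.6], [-1.6, 1.0], [1.9, 1.7], [2.0, -1.0]]
cm [-58.9  -72.8    0.16] turn [-1.800e-03 -2.000e-04 -2.977e-01] pos [178.1 624.6 230.3] F [ 0.2 -0.4  0.4] w 85.6
time: 0.6
tcp_pos: [271.4, 513.0, 230.6]
tcp_rot: [-0.0, -0.012, 1.0, -0.001]
force: [1.0, -0.2, 0.7]
width: 84.9
grip_force: 0.0
```

```bash
python3 -m handwheel '[[-3,-3.75,0,0,0,0,8.5],[-3,-3.75,0,0,0,0,8.5],[-3,-3.75,0,0,0,0,8.5],[-3,-3.75,0,0,0,0,8.5],[-3,-3.75,0,0,0,0,8.5]]'
python3 -m handwheel '[[-2,-4.5,0,0,0,0,8.5],[-1.5,-4.5,0,0,0,0,8.5],[-0.5,-4.5,0,0,0,0,8.5],[-0.5,-4.5,0,0,0,0,8.5],[-0.5,-4.5,0,0,0,0,8.5]]'
python3 -m handwheel '[[0,-4.5,0,0,0,0,8.5],[0,-4.5,0,0,0,0,8.5],[0,-4.5,0,0,0,0,8.5],[0,-4.5,0,0,0,0,8.5],[0,-4.5,0,0,0,0,8.5]]'
python3 -c "
from h import *
rem((545,-237,230),0.014)"
```

```text
time: 1.1
tcp_pos: [425.7, 328.6, 231.1]
tcp_rot: [-0.0, -0.011, 1.0, -0.0]
force: [1.2, 0.3, -0.6]
width: 85.0
grip_force: 0.0
time: 1.6
tcp_pos: [479.6, 104.7, 231.0]
tcp_rot: [-0.0, -0.011, 1.0, 0.0]
force: [0.9, -0.6, -0.2]
width: 84.9
grip_force: 0.0
time: 2.1
tcp_pos: [484.3, -120.0, 231.2]
tcp_rot: [0.0, -0.011, 1.0, 0.0]
force: [1.9, -0.4, 0.2]
width: 84.8
grip_force: 0.0
cm [ -5.8  -11.83   0.11] turn [0.0005 0.0002 0.0084] pos [ 484.3 -120.   231.2] F [ 1.9 -0.4  0.2] w 84.8
```

```bash
python3 -m handwheel '[[-2,-4,0,0,0,0,8.5],[-2,-4,0,0,0,0,8.5],[-1.2,-3,0,0,0,0,8.5],[0,0,0,0,0,0,8.5],[0,0,0,0,0,0,8.5]]'
python3 - <<'E'
from h import *
p=bot.camera_params('wrist');im=bot.get_image('wrist')
import pickle;pickle.dump(p,open('w1.pkl','wb'))
cv2.imwrite('pics/w1.png',im[:,:,::-1])
print(-np.array(p['R']).T@p['t'],p['fx'],p['cx'],p['cy'],np.round(p['R'],2).tolist())
rem((545,-237,230),0.014)
for X in [(103.5,174),(103.5,-174),(-103.5,-174),(-103.5,174)]: print(proj('wrist',np.array([545+X[0]-.014*X[1],-236+X[1]+.014*X[0],30]),p).round())
E
```

```text
time: 2.6
tcp_pos: [538.8, -227.4, 230.5]
tcp_rot: [-0.001, -0.01, 1.0, 0.0]
force: [0.7, 0.7, 0.7]
width: 85.0
grip_force: 0.0
[ 464.68407337 -229.0746498   373.72229724] 371.64829954431775 322.5470779915847 240.16534585391327 [[-0.02, 1.0, 0.0], [0.96, 0.02, 0.29], [0.29, 0.01, -0.96]]
cm [-0.58 -1.09  0.07] turn [ 0.001  -0.0013  0.0086] pos [ 538.9 -226.2  230.7] F [-0.9  0.3 -0.6] w 84.9
[472. 310.]
[158. 308.]
[138. 115.]
[493. 116.]
```

View pics/w1.png

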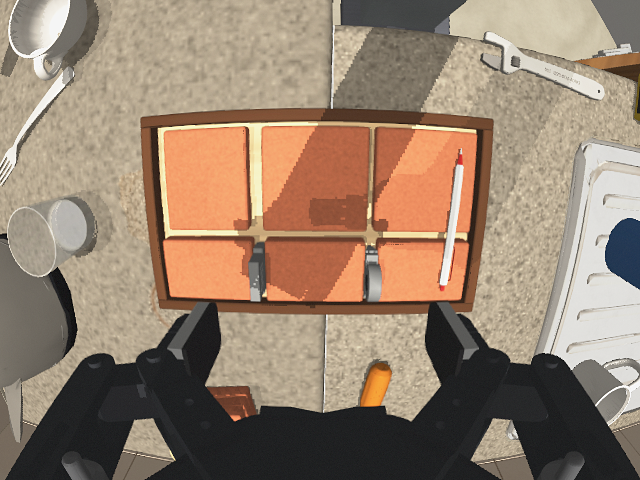

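The wrist view shows the panel at (140–493, 110–313). The spacer is at about (257,272), the wedge at (374,275), the wide joint at x≈255 and the tight joint at x≈371. Enlarging.

Run:
```python
from h import *
a=cv2.imread('pics/w1.png')[110:312,225:405]
cv2.imwrite('pics/w1c.png',cv2.resize(a,None,fx=2.95,fy=2.95,interpolation=cv2.INTER_CUBIC))
import pickle;p=pickle.load(open('w1.pkl','rb'))
# frame outer top corners from full wrist view
fit([(472,312),(161,310),(141,118),(493,117)],[(103.5,174),(103.5,-174),(-103.5,-174),(-103.5,174)],[30]*4,'wrist',p)
```

```text
panel [ 547.3 -233.8] yaw 0.0171 res [[0.7, -1.5], [0.0, 1.2], [0.1, 1.7], [-0.9, -1.4]]
```

View pics/w1c.png

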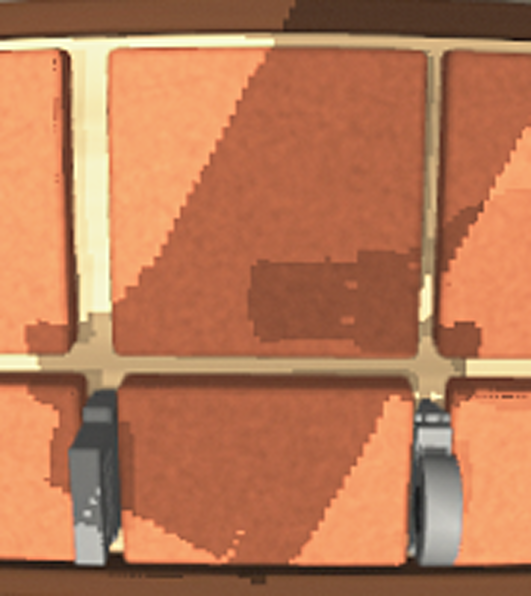

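Run:
```python
from h import *
import pickle;p=pickle.load(open('w1.pkl','rb'))
t=np.array([547.3,-233.8]);th=.0171
t2=np.array([545.2,-235.8])
R=np.array([[np.cos(th),-np.sin(th)],[np.sin(th),np.cos(th)]])
def L(n,u,v,z):
    X=onz('wrist',225+u/2.95,110+v/2.95,z,p);print(n,X.round(1),'panel',(R.T@(X[:2]-t)).round(1))
for n,u,v,z in [('cut near-x',67,60,30),('cut far-x',74,340,30),('key L near',108,60,30),('key L far',113,340,30),('key R near',428,60,30),('key R far',419,340,30),('full near',441,60,30),('full far',437,340,30),
 ('key near edge',265,49,31),('key far edge',265,355,31),('mid back near edge',265,378,31),('back L tile edge',86,400,31),('mid L edge',120,400,31),('mid R edge',413,400,31),('back R tile edge',450,400,31),
 ('spacer top L near',71,450,60),('spacer top R near',103,445,60),('sp topL far',75,562,60),('sp topR far',105,562,60),('wedge disc top near',440,452,62)]: L(n,u,v,z)
```

```text
cut near-x [ 464.3 -297.8   30. ] panel [-84.1 -62.6]
cut far-x [ 555.2 -297.    30. ] panel [  6.8 -63.3]
key L near [ 464.5 -284.7   30. ] panel [-83.6 -49.5]
key L far [ 555.  -283.9   30. ] panel [  6.8 -50.3]
key R near [ 462.8 -185.2   30. ] panel [-83.6  50. ]
key R far [ 553.  -184.2   30. ] panel [ 6.6 49.5]
full near [ 462.6 -181.1   30. ] panel [-83.8  54.1]
full far [ 552.9 -178.3   30. ] panel [ 6.5 55.4]
key near edge [ 461.  -235.8   31. ] panel [-86.4  -0.5]
key far edge [ 558.9 -234.2   31. ] panel [11.6 -0.6]
mid back near edge [ 566.7 -234.    31. ] panel [19.3 -0.6]
back L tile edge [ 575.5 -293.4   31. ] panel [ 27.1 -60.1]
mid L edge [ 575.2 -281.9   31. ] panel [ 27.1 -48.6]
mid R edge [ 573.2 -185.2   31. ] panel [26.7 48.2]
back R tile edge [ 573.  -172.8   31. ] panel [26.7 60.5]
spacer top L near [ 582.4 -293.3   60. ] panel [ 34.1 -60.1]
spacer top R near [ 580.5 -283.2   60. ] panel [ 32.4 -49.9]
sp topL far [ 621. -294.   60.] panel [ 72.6 -61.4]
sp topR far [ 620.6 -284.1   60. ] panel [ 72.4 -51.6]
wedge disc top near [ 579.9 -179.9   62. ] panel [33.5 53.3]
```

```bash
python3 -c "
from h import *
rem((603.2,-288.4,36),0.0171)"
```

```text
cm [-6.31 -6.38 19.45] turn [ 0.001  -0.0013  0.0055] pos [ 538.9 -226.2  230.7] F [-0.9  0.3 -0.6] w 84.9
```

```bash
python3 -m handwheel '[[-2.1,-2.1,3,0,0,0,4.5],[-2.1,-2.1,3,0,0,0,4.5],[-2.1,-2.2,3,0,0,0,4.5],[0,0,3,0,0,0,4.5],[0,0,2,0,0,0,4.5]]'
python3 -m handwheel '[[0,0,1,0,0,0,4.5],[0,0,0,0,0,0,4.5],[0,0,0,0,0,0,4.5],[0,0,0,0,0,0,4.5],[0,0,0,0,0,0,4.5]]'
python3 - <<'E'
from h import *
rem((603.2,-288.4,36),0.0171)
p=bot.camera_params('wrist');im=bot.get_image('wrist')
import pickle;pickle.dump(p,open('w2.pkl','wb'))
cv2.imwrite('pics/w2.png',im[:,:,::-1])
print([proj('wrist',np.array(X),p).round() for X in [(603.2,-288.4,60),(601,-177,70)]])
E
```

```text
time: 3.15
tcp_pos: [603.1, -287.5, 88.4]
tcp_rot: [-0.002, -0.012, 1.0, 0.001]
force: [-0.3, 0.5, 0.1]
width: 45.2
grip_force: 0.0
time: 3.65
tcp_pos: [604.5, -289.8, 82.9]
tcp_rot: [0.001, -0.011, 1.0, -0.0]
force: [0.7, -0.2, -0.0]
width: 44.8
grip_force: 0.0
cm [0.14 0.14 4.69] turn [-0.0005  0.0025  0.0054] pos [ 604.5 -289.8   82.9] F [ 0.7 -0.2 -0. ] w 44.8
[array([325., 284.]), array([539., 287.])]
```

View pics/w2.png

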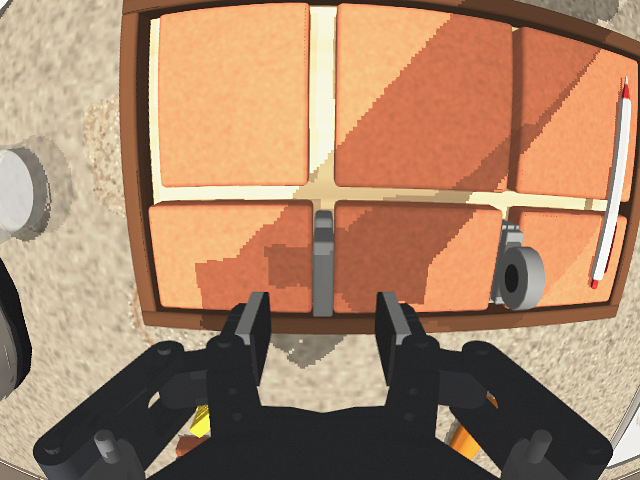

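Spacer centred between the fingers, head at (323,280). Nothing is in the way of the descent.

```bash
python3 -m handwheel '[[0.15,0.1,1.5,0,0,0.005,4],[0,0,1.5,0,0,0,4],[0,0,1,0,0,0,4],[0,0,0.7,0,0,0,4],[0,0,0,0,0,0,4]]'
python3 -m handwheel '[[0,0,0,0,0,0,0],[0,0,0,0,0,0,0],[0,0,0,0,0,0,0],[0,0,0,0,0,0,0],[0,0,0,0,0,0,0]]'
python3 -c "
from h import *
rem((603.2,-288.8,36),0.0171)"
```

```text
time: 4.2
tcp_pos: [601.1, -288.3, 32.4]
tcp_rot: [-0.001, -0.009, 1.0, 0.0]
force: [-0.3, 0.4, 0.6]
width: 39.6
grip_force: 0.0
time: 4.7
tcp_pos: [602.7, -289.0, 35.0]
tcp_rot: [0.001, -0.009, 1.0, -0.0]
force: [-0.6, 0.1, 2.1]
width: 8.8
grip_force: 60.5
cm [-0.05  0.02 -0.1 ] turn [-0.0004  0.0012  0.0001] pos [ 602.7 -289.    35. ] F [-0.6  0.1  2.1] w 8.8
```

```bash
python3 -m handwheel '[[0,0,-1,0,0,0,0],[0,0,-2,0,0,0,0],[0,0,-2,0,0,0,0],[2,0,0,0,0,0,0],[3,0,0,0,0,0,0]]'
python3 -m handwheel '[[3,-0.1,0,0,0,0,0],[1.2,0,0,0,0,0,0],[0,0,0,0,0,0,0],[0,0,0,0,0,0,0],[0,0,0,0,0,0,0]]'
python3 - <<'E'
from h import *
for i in range(4): rem((510.8,-291.7,35),0.0171); im=bot.get_image('wrist'); p=bot.camera_params('wrist')
a=im[100:420,120:560,::-1]
import pickle;pickle.dump(p,open('w3.pkl','wb'))
cv2.imwrite('pics/w3.png',cv2.resize(a,None,fx=1.8,fy=1.8,interpolation=cv2.INTER_CUBIC))
E
```

```text
time: 5.2
tcp_pos: [553.7, -289.1, 85.7]
tcp_rot: [0.001, -0.01, 1.0, -0.0]
force: [0.6, -0.9, -0.3]
width: 8.8
grip_force: 61.4
time: 5.7
tcp_pos: [512.0, -290.8, 84.6]
tcp_rot: [0.001, -0.01, 1.0, -0.0]
force: [0.6, 0.8, -1.1]
width: 9.1
grip_force: 61.4
cm [ 0.13 -0.09  4.96] turn [-0.0004  0.0012  0.0019] pos [ 512.  -290.8   84.6] F [ 0.6  0.8 -1.1] w 9.1
cm [ 0.1  -0.08  4.94] turn [-0.0005  0.0007  0.0018] pos [ 511.8 -290.9   84.4] F [-1.5 -0.1 -0.1] w 9.0
cm [ 0.07 -0.08  4.92] turn [-0.0004  0.0002  0.0016] pos [ 511.5 -290.9   84.2] F [ 0.1  0.5 -0.8] w 9.0
cm [ 0.04 -0.06  4.92] turn [-0.0004 -0.      0.0013] pos [ 511.2 -291.    84.2] F [-0.6 -0.5 -0.7] w 8.7
```

View pics/w3.png

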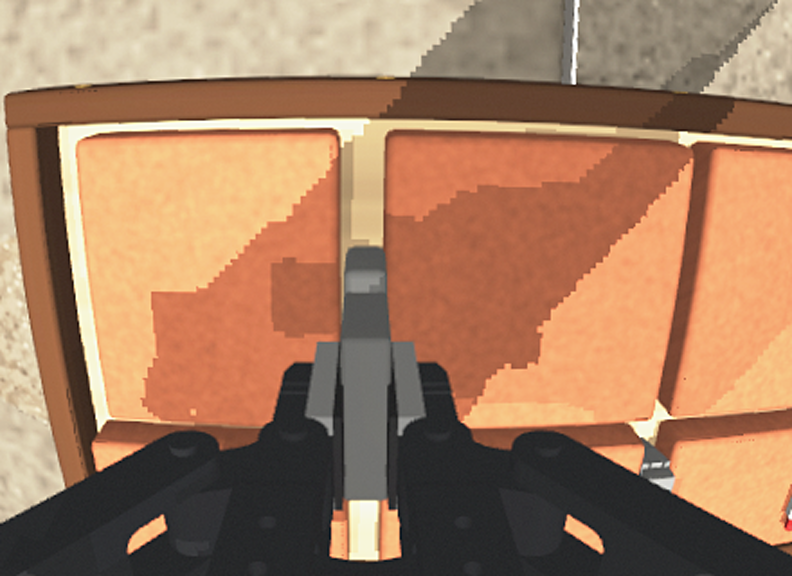

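Run:
```python
from h import *
import pickle;p=pickle.load(open('w3.pkl','rb'))
for n,u,v,z in [('joint cut top',340,180,30),('cut 230',340,230,30),('key',386,180,30),('key',386,240,30),('sp L bottom',346,250,61),('sp R bottom',382,250,61),('sp L top',341,340,84),('sp R top',389,340,84)]:
    X=onz('wrist',120+u/1.8,100+v/1.8,z,p);th=.0171;d=X[:2]-[547.3,-233.8];print(n,X.round(1),(d[1]*np.cos(th)-d[0]*np.sin(th)).round(1))
```

```text
joint cut top [ 474.2 -299.1   30. ] -64.1
cut 230 [ 489.7 -299.    30. ] -64.2
key [ 473.9 -285.3   30. ] -50.3
key [ 492.6 -284.9   30. ] -50.1
sp L bottom [ 486.7 -296.4   61. ] -61.5
sp R bottom [ 486.5 -287.    61. ] -52.2
sp L top [ 501.9 -296.8   84. ] -62.2
sp R top [ 501.7 -285.6   84. ] -51.0
```

The joint spans panel y −64.2 to −50.2 and the spacer is centred at about −56.7, so it fits. Descending.

```bash
python3 -m handwheel '[[0,-0.05,1.5,0,0,0,0],[0,0,1.2,0,0,0,0],[0,0,1,0,0,0,0],[0,0,0.6,0,0,0,0],[0,0,0.3,0,0,0,0]]'
python3 -m handwheel '[[0,0,0.3,0,0,0,0],[0,0,0.1,0,0,0,0],[0,0,0,0,0,0,0],[0,0,0,0,0,0,0],[0,0,0,0,0,0,0]]'
python3 -c "
from h import *
rem((510.8,-291.7,35),0.0171)"
```

```text
time: 6.4
tcp_pos: [509.6, -291.6, 37.1]
tcp_rot: [-0.001, -0.009, 1.0, 0.0]
force: [-0.5, -0.7, 0.3]
width: 9.0
grip_force: 61.4
time: 6.9
tcp_pos: [510.5, -292.0, 34.9]
tcp_rot: [0.0, -0.009, 1.0, -0.0]
force: [-1.3, -0.1, 5.2]
width: 8.7
grip_force: 62.0
cm [-0.03  0.03 -0.01] turn [-0.0002  0.0008  0.    ] pos [ 510.5 -292.    34.9] F [-1.3 -0.1  5.2] w 8.7
```

```bash
python3 -m handwheel '[[0,0,0,0,0,0,3],[0,0,0,0,0,0,3],[0,0,0,0,0,0,3],[0,0,0,0,0,0,3],[0,0,-1,0,0,0,3]]'
python3 -m handwheel '[[0,0,-2,0,0,0,4],[0,0,-3,0,0,0,4],[0,3,-1.5,0,0,0,4],[-2,3,0,0,0,0,4],[-3,3,0,0,0,0,4]]'
python3 -m handwheel '[[-3,2,0,0,0,0,4],[-1,0.3,0,0,0,0,4],[0,0,0,0,0,0,4],[0,0,0,0,0,0,4],[0,0,0,0,0,0,4]]'
python3 - <<'E'
from h import *
rem((601.35,-177.4,36),0.0171)
p=bot.camera_params('wrist');im=bot.get_image('wrist')
cv2.imwrite('pics/w4.png',im[:,:,::-1])
print([proj('wrist',np.array(X),p).round() for X in [(601.35,-177.4,70),(510.5,-292,60)]])
E
```

```text
time: 7.4
tcp_pos: [509.2, -291.2, 43.3]
tcp_rot: [-0.001, -0.009, 1.0, 0.001]
force: [0.3, 1.1, 0.4]
width: 30.2
grip_force: 0.0
time: 7.9
tcp_pos: [558.6, -201.2, 111.3]
tcp_rot: [0.001, -0.007, 1.0, 0.0]
force: [1.0, 0.2, -0.1]
width: 40.2
grip_force: 0.0
time: 8.4
tcp_pos: [596.8, -179.4, 109.5]
tcp_rot: [-0.0, -0.007, 1.0, -0.0]
force: [-0.5, 0.4, -0.7]
width: 39.9
grip_force: 0.0
cm [-0.46  0.2   7.35] turn [-0.0005 -0.0006 -0.0032] pos [ 596.8 -179.4  109.5] F [-0.5  0.4 -0.7] w 39.9
[array([326., 282.]), array([124., 117.])]
```

View pics/w4.png

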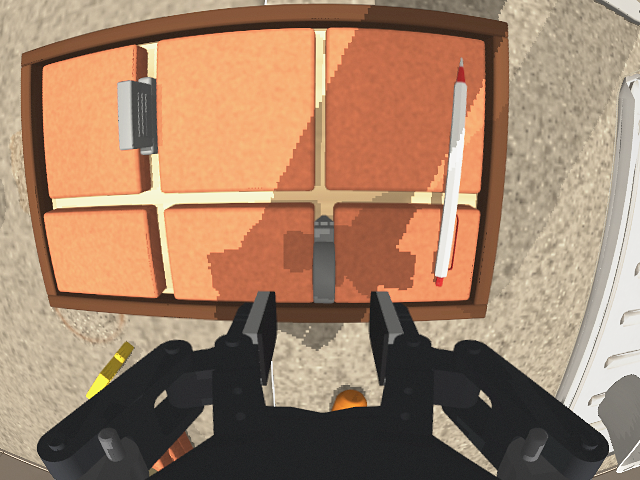

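The spacer stands upright in the wide joint, head at (137,115). The wedge disc is between the fingers at (324,270).

```bash
python3 -m handwheel '[[-0.25,0.1,2,0,0,-0.003,4],[-0.2,0.05,2,0,0,0,4],[0,0,1.5,0,0,0,4],[0,0,1,0,0,0,4],[0,0,0.5,0,0,0,4]]'
python3 -m handwheel '[[0,0,0.3,0,0,0,4],[0,0,0,0,0,0,0],[0,0,0,0,0,0,0],[0,0,0,0,0,0,0],[0,0,0,0,0,0,0]]'
python3 -m handwheel '[[0,0,0,0,0,0,0],[0,0,0,0,0,0,0],[0,0,0,0,0,0,0],[0,0,0,0,0,0,0],[0,0,0,0,0,0,0]]'
python3 -c "
from h import *
rem((601.35,-177.7,36),0.0171)"
```

```text
time: 8.95
tcp_pos: [601.9, -176.1, 38.4]
tcp_rot: [-0.001, -0.01, 1.0, 0.0]
force: [0.1, -0.5, 0.3]
width: 40.0
grip_force: 0.0
time: 9.45
tcp_pos: [603.2, -177.6, 37.2]
tcp_rot: [0.001, -0.01, 1.0, -0.001]
force: [-0.9, -4.2, 1.8]
width: 11.3
grip_force: 59.8
time: 9.95
tcp_pos: [603.2, -177.6, 37.2]
tcp_rot: [0.001, -0.01, 1.0, -0.001]
force: [0.2, -5.7, 2.7]
width: 10.9
grip_force: 60.0
cm [ 0.18 -0.01  0.12] turn [-0.0022  0.0016  0.002 ] pos [ 603.2 -177.6   37.2] F [ 0.2 -5.7  2.7] w 10.9
```

```bash
python3 -m handwheel '[[0,0,-1,0,0,0,0],[0,0,-2,0,0,0,0],[0,0,-2,0,0,0,0],[2,0,0,0,0,0,0],[3,0,0,0,0,0,0]]'
python3 -m handwheel '[[3,-0.1,0,0,0,0,0],[1.3,-0.1,0,0,0,0,0],[0,0,0,0,0,0,0],[0,0,0,0,0,0,0],[0,0,0,0,0,0,0]]'
python3 - <<'E'
from h import *
for i in range(3):rem((508.9,-181.5,37),0.0171); im=bot.get_image('wrist'); p=bot.camera_params('wrist')
a=im[100:420,120:560,::-1]
import pickle;pickle.dump(p,open('w5.pkl','wb'))
cv2.imwrite('pics/w5.png',cv2.resize(a,None,fx=1.8,fy=1.8,interpolation=cv2.INTER_CUBIC))
E
```

```text
time: 10.45
tcp_pos: [554.3, -174.5, 87.4]
tcp_rot: [0.001, -0.012, 1.0, 0.001]
force: [-0.8, 0.0, -0.9]
width: 11.4
grip_force: 59.8
time: 10.95
tcp_pos: [511.5, -178.9, 86.7]
tcp_rot: [0.001, -0.011, 1.0, -0.0]
force: [0.2, 1.0, 0.1]
width: 11.3
grip_force: 59.8
cm [ 0.27 -0.25  4.97] turn [-0.0002  0.0013  0.0045] pos [ 511.5 -178.9   86.7] F [0.2 1.  0.1] w 11.3
cm [ 0.24 -0.23  4.95] turn [-0.0004  0.0008  0.0044] pos [ 511.2 -179.1   86.5] F [ 0.  -0.1 -0.3] w 11.1
cm [ 0.21 -0.22  4.94] turn [-0.0005  0.0004  0.0041] pos [ 510.9 -179.3   86.4] F [-0.9  0.4 -0. ] w 11.1
```

View pics/w5.png

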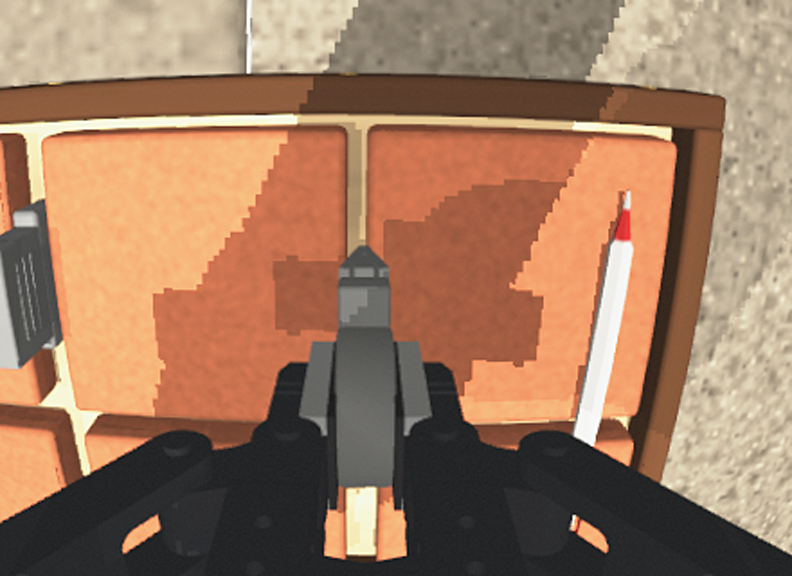

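Run:
```python
from h import *
import pickle;p=pickle.load(open('w5.pkl','rb'))
for n,u,v,z in [('key',348,160,30),('key',348,230,30),('full',367,160,30),('full',368,230,30),('tip',363.5,247,62),('sh L',338,285,81),('sh R',390,285,81)]:
    X=onz('wrist',120+u/1.8,100+v/1.8,z,p);th=.0171;d=X[:2]-[547.3,-233.8];print(n,X.round(1),(d[1]*np.cos(th)-d[0]*np.sin(th)).round(1))
rem((508.9,-181.5,37),0.0171)
```

```text
key [ 468.2 -185.3   30. ] 49.9
key [ 490.  -184.9   30. ] 49.8
full [ 468.1 -179.5   30. ] 55.6
full [ 489.9 -178.8   30. ] 56.0
tip [ 485.9 -180.2   62. ] 54.7
sh L [ 489.7 -186.1   81. ] 48.7
sh R [ 489.5 -173.8   81. ] 60.9
cm [ 0.18 -0.2   4.93] turn [-0.0005  0.0001  0.0039] pos [ 510.7 -179.4   86.3] F [-0.3  0.   0.2] w 10.9
```

```bash
python3 -m handwheel '[[0.15,-0.2,1.2,0,0,0.004,0],[0,0,1.2,0,0,0,0],[0,0,0.6,0,0,0,0],[0,0,0,0,0,0,0],[0,0,0,0,0,0,0]]'
python3 -c "
from h import *
rem((508.9,-181.5,37),0.0171)"
```

```text
time: 11.6
tcp_pos: [508.2, -181.7, 56.0]
tcp_rot: [-0.0, -0.008, 1.0, -0.0]
force: [0.7, -0.9, 0.3]
width: 11.2
grip_force: 59.8
cm [-0.08  0.02  1.9 ] turn [-0.     -0.0006 -0.0011] pos [ 508.2 -181.7   56. ] F [ 0.7 -0.9  0.3] w 11.2
```

```bash
python3 -m handwheel '[[0,0,0.3,0,0,0,0],[0,0,0.3,0,0,0,0],[0,0,0.2,0,0,0,0],[0,-0.05,0.2,0,0,0,0],[0,0,0,0,0,0,0]]'
python3 -m handwheel '[[0,-0.05,0.2,0,0,0,0],[0,-0.05,0.2,0,0,0,0],[0,0,0,0,0,0,0],[0,0,0,0,0,0,0],[0,0,0,0,0,0,0]]'
python3 -c "
from h import *
rem((508.9,-183.5,38.7),0.0171)"
```

```text
time: 12.1
tcp_pos: [508.4, -182.0, 46.2]
tcp_rot: [0.0, -0.008, 1.0, 0.0]
force: [0.3, 0.4, -1.5]
width: 11.1
grip_force: 59.8
time: 12.6
tcp_pos: [508.7, -183.0, 42.3]
tcp_rot: [0.0, -0.008, 1.0, 0.0]
force: [1.0, 1.1, 0.2]
width: 11.1
grip_force: 60.0
cm [-0.02 -0.05  0.36] turn [ 0.      0.0006 -0.0007] pos [ 508.7 -183.    42.3] F [1.  1.1 0.2] w 11.1
```

```bash
python3 -m handwheel '[[0,-0.05,0.1,0,0,0,0],[0,0,0.1,0,0,0,0],[0,0,0.1,0,0,0,0],[0,0,0,0,0,0,0],[0,0,0,0,0,0,0]]'
python3 -m handwheel '[[0,0,0.1,0,0,0,0],[0,0,0.1,0,0,0,0],[0,0,0,0,0,0,0],[0,0,0,0,0,0,0],[0,0,0,0,0,0,0]]'
```

```text
time: 13.1
tcp_pos: [508.3, -183.7, 39.2]
tcp_rot: [0.0, -0.008, 1.0, -0.0]
force: [0.3, 1.3, 2.1]
width: 11.2
grip_force: 60.2
time: 13.6
tcp_pos: [508.5, -184.0, 37.9]
tcp_rot: [0.0, -0.008, 1.0, -0.0]
force: [-1.6, 1.4, 7.0]
width: 11.2
grip_force: 60.9
```

```bash
python3 -m handwheel '[[0,0,0.1,0,0,0,0],[0,0,0.05,0,0,0,0],[0,0,0,0,0,0,0],[0,0,0,0,0,0,0],[0,0,0,0,0,0,0]]'
python3 - <<'E'
from h import *
rem((508.5,-183.5,38.7),0.0171)
p=bot.camera_params('wrist');im=bot.get_image('wrist')
import pickle;pickle.dump(p,open('w6.pkl','wb'))
cv2.imwrite('pics/w6.png',cv2.resize(im[60:330,100:460,::-1],None,fx=2.2,fy=2.2,interpolation=cv2.INTER_CUBIC))
E
```

```text
time: 14.1
tcp_pos: [508.8, -184.2, 37.5]
tcp_rot: [0.0, -0.008, 1.0, 0.0]
force: [-3.8, 1.6, 15.3]
width: 11.5
grip_force: 62.8
cm [ 0.03  0.07 -0.12] turn [ 0.0004  0.0009 -0.0015] pos [ 508.8 -184.2   37.5] F [-3.8  1.6 15.3] w 11.5
```

View pics/w6.png

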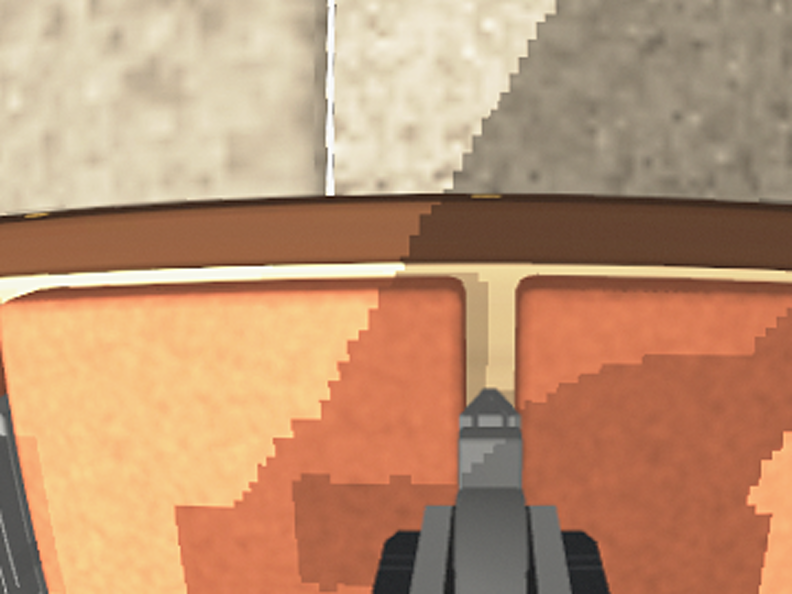

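```bash
python3 -m handwheel '[[0,0,0.1,0,0,0,0],[0,0,0,0,0,0,0],[0,0,0,0,0,0,0],[0,0,0,0,0,0,0],[0,0,0,0,0,0,0]]'
python3 - <<'E'
from h import *
import pickle;p=pickle.load(open('w6.pkl','rb'))
for n,u,v,z in [('key',465,300,30),('key',463,390,30),('full',517,300,30),('full',519,390,30),('key near edge',300,283,30),('key near edge',100,286,30),('key near',430,280,30)]:
    X=onz('wrist',100+u/2.2,60+v/2.2,z,p);th=.0171;d=X[:2]-[547.3,-233.8];print(n,(d[0]*np.cos(th)+d[1]*np.sin(th)).round(1),(d[1]*np.cos(th)-d[0]*np.sin(th)).round(1))
rem((508.5,-183.5,38.7),0.0171)
E
```

```text
time: 14.65
tcp_pos: [508.9, -184.2, 37.2]
tcp_rot: [0.001, -0.008, 1.0, 0.0]
force: [-5.3, 2.3, 20.5]
width: 11.3
grip_force: 63.7
key -84.9 45.7
key -67.4 45.2
full -84.9 55.5
full -67.4 56.0
key near edge -88.6 14.5
key near edge -89.4 -27.9
key near -88.8 39.3
cm [ 0.04  0.07 -0.15] turn [ 0.0009  0.0011 -0.0016] pos [ 508.9 -184.2   37.2] F [-5.3  2.3 20.5] w 11.3
```

Force is 20 N and the joint is about 10 mm. I'll lean slightly toward the tile, to test that the squeeze is real and to strengthen it.

```bash
python3 -m handwheel '[[0,-0.1,0,0,0,0,0],[0,0,0,0,0,0,0],[0,0,0,0,0,0,0],[0,0,0,0,0,0,0],[0,0,0,0,0,0,0]]'
python3 -c "
from h import *
rem((508.5,-183.5,38.7),0.0171)"
```

```text
time: 15.15
tcp_pos: [508.9, -184.3, 37.2]
tcp_rot: [0.0, -0.008, 1.0, 0.001]
force: [-7.0, 4.4, 22.3]
width: 11.1
grip_force: 63.7
cm [ 0.04  0.08 -0.15] turn [ 0.0023  0.0007 -0.0012] pos [ 508.9 -184.3   37.2] F [-7.   4.4 22.3] w 11.1
```

```bash
python3 -m handwheel '[[0,-0.1,0,0,0,0,0],[0,-0.1,0,0,0,0,0],[0,0,0,0,0,0,0],[0,0,0,0,0,0,0],[0,0,0,0,0,0,0]]'
python3 - <<'E'
from h import *
rem((508.5,-183.5,38.7),0.0171)
p=bot.camera_params('wrist');im=bot.get_image('wrist')
a=cv2.resize(im[150:300,60:420,::-1],None,fx=2.2,fy=2.2,interpolation=cv2.INTER_CUBIC)
b=cv2.resize(bot.get_image('side')[180:280,240:400,::-1],(400,250),interpolation=cv2.INTER_CUBIC)
cv2.imwrite('pics/w7.png',np.vstack([a,np.pad(b,((0,0),(0,a.shape[1]-400),(0,0)))]))
E
```

```text
time: 15.65
tcp_pos: [508.9, -184.4, 37.1]
tcp_rot: [0.0, -0.008, 1.0, 0.003]
force: [-5.7, 7.2, 23.4]
width: 11.0
grip_force: 63.9
cm [ 0.04  0.09 -0.16] turn [ 0.005   0.0001 -0.0004] pos [ 508.9 -184.4   37.1] F [-5.7  7.2 23.4] w 11.0
```

View pics/w7.png

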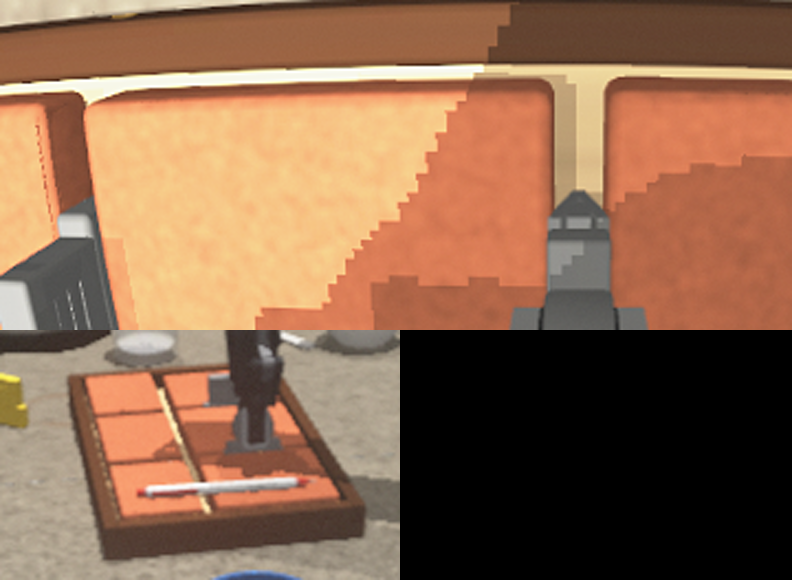

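The tile sits tight against the spacer at (90,220), and the wedge's joint at (552–610) has even sides. The wedge is gripped and pressed with about 23 N down and 7 N against the tile. Handing in.

```bash
python3 -c "
from bench import bot
print(bot.hand_in())"
```

```text
the job is handed in; nothing more can be done
None
```

I handed the job in: the spacer stands released in the wide joint (right, at the cut tile), and the wedge is still gripped and pressed down at about 23 N in the tight joint (left). In the last pictures the loose tile sits snug against the spacer and looks square. The pen, tape measure and mug were not touched. The hand-in returned no verdict, and I had no direct reading of the tile-to-spacer force.

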